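# Change the filter of the bench dust extractor

### The job

Put the fresh filter cartridge into the pot of the dust extractor: lower it in upright by its pull tab, do not drop it. Then close the pot with the black bayonet cap: bring its lugs into the gaps of the neck collar, press it down against its spring and turn it clockwise to the stop, so that it stays locked by itself when you let go. Leave the other things on the bench where they are.

Things in the scene. Friction and masses are not known exactly. Their poses are not given: they have to be found in the camera images.
- pot_mouth (a point): Centre of the open round mouth of the dust extractor's pot, 124 mm above the bench; z up, x toward the hose port, away from the switch. Light grey pot on a 196 x 164 x 30 mm base, fixed to the bench. Bore 84 mm, neck 92 mm across. Round the neck's top is a black bayonet collar, 108 mm across, 21 mm high at most, with two opposite gaps 50 degrees wide.
- pot_shoulder (a point): Point on the pot's axis level with the shoulder (123 mm across) under the neck, 22 mm below the mouth. The collar's angle is not given: the middles of its gaps lie within 0.5 rad of this point's +x and -x; look or feel. Clockwise from above, after each gap its rim is 10 mm deep over 42 degrees, then 6 mm deep over 44 degrees (lock notch, open below), then an end stop; the other way a stop.
- pot_floor (a point): Centre of the pot's flat inner floor, 34 mm above the bench, 90 mm below the mouth. The cartridge stands on it with 7 mm room all round.
- cap_grip (a point): Middle of the grip on top of the black round cap (122 mm across, 70 mm high, 0.15 to 0.25 kg, standing skirt down), on its axis, 50 mm above the skirt's lower edge, z up. The grip rises from 30 to 70 mm; it is 76 mm long along x and has two flats 52 mm apart, square to y. This point is 34 mm above the pot mouth when locked, 28 mm when pressed right down on the shoulder.
- cap_skirt (a point): Centre of the cap's lower edge. Inside the skirt (bore 115 mm) two lugs on +x and -x, under the ends of the grip (orange marks): 36 degrees wide, 4 to 10 mm above this edge, 98 mm between inner faces; either way round fits. This edge is 4 mm below the mouth with the lugs on top of the collar, 10 mm once they drop in the gaps, 22 mm fully down, 16 mm locked; it can turn only below 20 mm.
- cap_plate (a point): Centre of the orange sprung sealing plate inside the cap: it touches the neck's rim as the lugs enter the gaps and resists with 4 N, then 0.5 N more per mm, 10 N fully down. Kept down, the cap turns clockwise from above about 90 degrees (85 to 100) from gap to stop; let up there, the spring lifts the lugs 4 mm into the notches, which hold it. Short of the notch it stays 4 mm low.
- cartridge_tab (a point): Filter cartridge, 70 mm across, white pleats between orange ends, 0.08 to 0.17 kg, upright; this point is on its axis, on the orange pull tab, 73.5 mm above its underside, z up. The tab is 36 mm long along x, 12 mm thick along y, and rises from 54 to 86 mm. It starts on the left table, 3.5 mm higher. Standing on the pot's floor, this point is 16.5 mm below the pot mouth.
- carton_mid (a point): Middle of a small brown carton, 62 x 61 x 94 mm, upright; bystander.
- lens_case_mid (a point): Middle of a black case with a smoky lid, 130 x 170 x 33 mm; bystander.
- marker_mid (a point): Middle of a yellow marker, 102 mm long, lying; bystander.
- tape_roll_mid (a point): Middle of a roll of brown tape, 88 mm across, 24 mm high, lying flat; bystander.
Not all that is in view belongs to the job. Leave any turquoise or yellow look-alike of the part that bears cartridge_tab alone.

How it is judged:
By the outcome, as a careful person would: the job done as asked, in the order asked, and still so for the second after the job is handed in, with the robot touching nothing.
It also fails if it takes over 72 s, if anything falls off the work surface, if the arm or the gripper's body presses on something with over 40 N, if the wrist force passes 120 N, or if a joint passes its speed limit or range.

### The arm

A 7-joint arm with a two-finger parallel gripper is mounted at the origin on a cart in front of the work surface, level with it; the furniture and walls round the work are solid. World frame = base frame: x ahead of the robot, y to its left, z up, the work surface at z = 0. Lengths are in mm, angles in degrees, forces in N, time in s.
With the tool pointing down it reaches from about 400 to 875 mm from the base axis. Payload 6.5 kg.
Tool frame: the origin (TCP) lies between the finger pads; the fingertips stand 25 mm ahead of it and the grasp point (between the pads) lies 6 mm ahead of it; z points along the fingers, y is the line along which they close (so a half turn about z gives the same grasp; the last joint's range is limited). The gripper opens to 85 mm and grips with 20 to 120 N. Pads are 22 mm wide; open, the fingers measure 114 mm over their backs; the gripper's body (76 mm by 85 mm) begins 54 mm behind the grasp point. The pads swing forward as they close: fully open they stand 13 mm farther back than shut.
Start: joints at [-67.048, 30.733, -0.252, 88.115, 0.149, 61.152, -4.079], TCP at [292.514, 580.453, 256.29] pointing down, gripper open.
Joint ranges: [-154.64, 154.64], [-21.42, 123.67], [-72.66, 72.17], [13.99, 137.28], [-74.86, 254.86], [10.95, 109.41], [-158.01, 158.01]. Speed limits (degrees/s): [136.94, 136.94, 180, 180, 180, 180, 180].

### API

Orientations are given as a 3x3 rotation matrix whose columns are the frame's x, y, z axes.
In Python, from plant import ctrl, vision gives the robot as it stands. The module is installed in compiled form; this text tells all that it offers.
- The arm moves only by the tool arm_command, never from a script. Its argument "rows" is a list of rows, each an object of numbers: "hand": the finger opening in m, from 0 to 0.0854; "x", "y", "z": the shift along the tool's x, y, z in m; "ax", "ay", "az": the turn, a rotation vector about the tool's x, y, z in degrees. In form: [{"hand": .., "x": .., "y": .., "z": .., "ax": .., "ay": .., "az": ..}, ...]. A call has 1 to 20 rows; each row shifts and turns the commanded pose from where the row before left it, along the tool's axes as they then stand; what a row does not reach is not made up. A row lasts 1/8 s, in which the tool goes at most 62.5 mm and 10.7 degrees, less where a joint would pass 70% of its speed; a pose out of reach is approached as far as the arm can. A call with a gripper value outside its range is refused whole. The fingers move at their own pace and stop on an object; "newtons" is the grip in N (left out, the last holds). Time passes only in rows, so rows that do not move let the fingers close. It gives the time, the measured TCP pose, the force, the opening and the grip force at its end, in the units of the state.
- ctrl.get_obs(): the state, without advancing time (a new reading comes with each control period).
- vision.camera(name): name is "side" or "top" or "wrist"; returns the picture (420x560x3 uint8, blue, green, red); there is no depth.
- vision.camera_info(name): a dict with "fx", "fy", "cx", "cy" (pixels), "pose" (4x4, takes a point from camera to world coordinates). Camera axes: x right, y down, z forward; pixel columns grow to the right and rows downward; lengths in mm; the calibration is good to about 2 mm. The wrist camera is an equidistant fisheye: a pixel r from the principal point sees the ray r / f radians off the axis. A picture is of the moment at which its call begins: read the wrist's pose just before it. camera_info takes no time and is no camera call; for the wrist camera it gives the pose at the moment of the call.
- ctrl.sign_off(): hands the job in; it is judged then, once.
The state is a dict: "t": time; "q": joint angles; "dq": joint speeds; "joint_efforts": joint torques, N m; "eef_pos": TCP position; "tool_rot": TCP orientation; "contact_force": force on the tool from outside, world axes, zero at the start; "moment": the same for the moment, N m; "opening": opening from 0.0 (shut) to 1.0 (fully open); "grip_force": force on a finger pad.
Only numpy, scipy, OpenCV 4.12 (cv2) and the standard library are available. Lean on these libraries where they do the work, as an engineer would, in place of code of your own. Each camera call takes 0.05 s, during which the arm holds its last target. There are 200 camera calls.

## Working session

There is one attempt and no reset: what is moved stays moved. The work goes in short steps, Python scripts to look and compute and a tool call to move; the robot and the scene stay as the last step left them, time stands still between calls to the robot, and variables do not carry over. Pictures are saved under pics/ and viewed, at most 10 in all, crops included, and the job is handed in when it is done.

Besides the shell and the picture viewer there is one more tool, called after "Call:" by a JSON object that holds its "fn" and its "kwargs". arm_command: Moves the arm, as the interface text tells. Its arguments: {"type":"object","properties":{"rows":{"type":"array"},"newtons":{"type":"number"}},"required":["rows"]}

```bash
mkdir -p pics; cat > h.py <<'E'
import numpy as np, cv2
from plant import ctrl, vision
def ray(info,u,v,fish=False):
    P=np.array(info["pose"]); x=(u-info["cx"])/info["fx"]; y=(v-info["cy"])/info["fy"]
    if fish:
        r=np.hypot(x,y)+1e-12; d=np.array([np.sin(r)*x/r,np.sin(r)*y/r,np.cos(r)])
    else: d=np.array([x,y,1.])
    return P[:3,3],P[:3,:3]@d
def onz(info,u,v,z,fish=False):
    o,d=ray(info,u,v,fish); return o+d*(z-o[2])/d[2]
def proj(info,p,fish=False):
    P=np.array(info["pose"]); c=P[:3,:3].T@(np.array(p)-P[:3,3])
    if fish:
        r=np.hypot(c[0],c[1]); t=np.arctan2(r,c[2]); k=t/(r+1e-12)
    else: k=1/c[2]
    return info["cx"]+info["fx"]*c[0]*k, info["cy"]+info["fy"]*c[1]*k
E
python3 - <<'E'
from h import *
for n in("side","top","wrist"):
    i=vision.camera_info(n);print(n,i["fx"],i["cx"],i["cy"],np.round(i["pose"],3).tolist())
    cv2.imwrite(f"pics/{n}0.png",vision.camera(n))
o=ctrl.get_obs();print(o["t"],o["eef_pos"],np.round(o["tool_rot"],3).tolist(),o["opening"])
a=[cv2.imread(f"pics/{n}0.png") for n in("side","top")]
E
```

```text
side 482.9553446802178 276.165677922822 210.25326711635864 [[0.05, 0.604, -0.795, 1830.303], [0.999, -0.04, 0.033, -45.994], [-0.012, -0.796, -0.605, 1072.693], [0.0, 0.0, 0.0, 1.0]]
top 383.94036254617686 271.94458934094433 212.54032893728382 [[-0.022, -0.993, 0.114, 393.659], [-1.0, 0.023, 0.009, 12.656], [-0.012, -0.113, -0.993, 1532.42], [0.0, 0.0, 0.0, 1.0]]
wrist 325.19226210127806 274.9010202053204 211.85738667940592 [[0.449, 0.849, 0.279, 221.02], [0.893, -0.426, -0.141, 615.128], [-0.001, 0.312, -0.95, 373.53], [0.0, 0.0, 0.0, 1.0]]
0.15 [292.34260119 580.07285729 255.61988003] [[-0.893, 0.45, -0.0], [0.45, 0.893, -0.001], [-0.0, -0.001, -1.0]] 0.9997895879782525
```

View pics/top0.png

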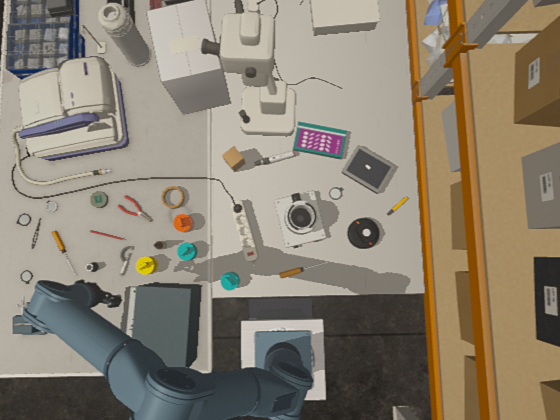

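View pics/side0.png

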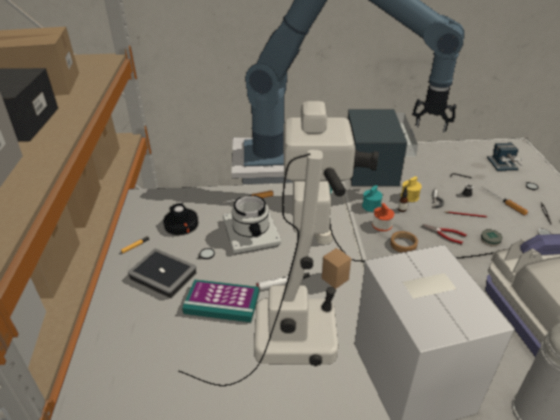

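Top view: orange cartridge at about (183,223), pot at (301,216), cap at (364,233); turquoise and yellow decoys at (187,252), (146,265) and (230,281). In the side view the cartridge is at about (383,215), pot (250,215), cap (180,218).

```bash
python3 - <<'E'
from h import *
t=cv2.imread("pics/top0.png");s=cv2.imread("pics/side0.png")
it=vision.camera_info("top");iS=vision.camera_info("side")
c=lambda a,u,v:cv2.resize(a[v-32:v+32,u-32:u+32],(260,260),interpolation=cv2.INTER_CUBIC)
m=np.vstack([np.hstack([c(t,183,223),c(t,301,216),c(t,364,233)]),np.hstack([c(s,383,218),c(s,250,218),c(s,180,218)])])
cv2.imwrite("pics/m1.png",m)
for n,u,v,z in(("cart",183,223,80),("pot",301,216,124),("cap",364,233,50)):print(n,onz(it,u,v,z).round(1))
for n,u,v,z in(("cart",383,212,70),("pot",250,205,124),("cap",180,215,40)):print(n,onz(iS,u,v,z).round(1))
E
```

```text
cart [527.3 365.6  80. ]
pot [539.3 -81.  124. ]
cap [ 475.5 -326.3   50. ]
cart [546.8 370.3  70. ]
pot [549.7 -79.1 124. ]
cap [ 478.7 -327.3   40. ]
```

View pics/m1.png

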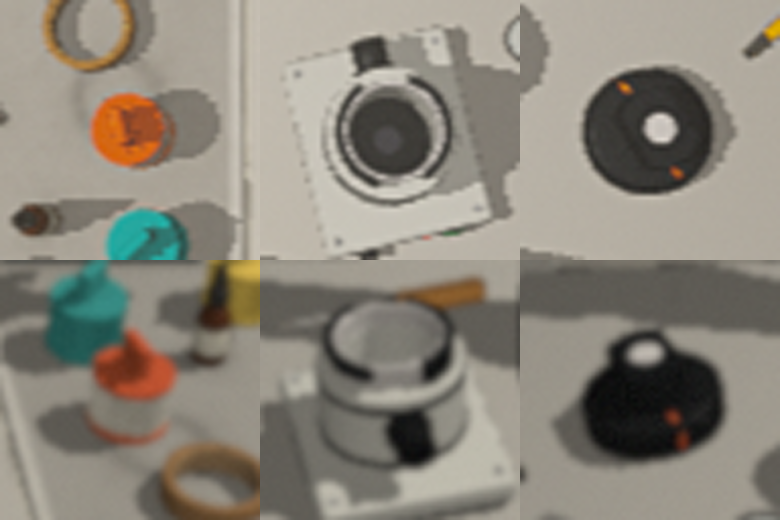

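Crops: the cartridge tab's axis runs diagonally. The pot's hose port is up-left, and its gaps show as grey breaks in the black collar. The cap's orange marks are at crop (624,88) and (677,172). Next I move above the cartridge.

Call:
{"fn": "arm_command", "kwargs": {"rows": [{"hand": 0.0854, "x": -0.0447, "y": -0.0116, "z": 0.006}, {"hand": 0.0854, "x": -0.0447, "y": -0.0116, "z": 0.006}, {"hand": 0.0854, "x": -0.0447, "y": -0.0116, "z": 0.006}, {"hand": 0.0854, "x": -0.0447, "y": -0.0116, "z": 0.006}, {"hand": 0.0854, "x": -0.0447, "y": -0.0116, "z": 0.006}, {"hand": 0.0854, "x": -0.0447, "y": -0.0116, "z": 0.006}, {"hand": 0.0854, "x": -0.0447, "y": -0.0116, "z": 0.006}, {"hand": 0.0854}, {"hand": 0.0854}]}}

```text
schema error: expected keys hand, x, y, z, ax, ay, az
```

```bash
python3 - <<'E'
from h import *
o=ctrl.get_obs();i=vision.camera_info("wrist");im=vision.camera("wrist");cv2.imwrite("pics/w1.png",im)
print(o["t"],o["eef_pos"],np.round(o["tool_rot"],3).tolist(),np.round(o["q"],1));np.save("w1.npy",i["pose"])
E
```

```text
0.15 [292.34260119 580.07285729 255.61988003] [[-0.893, 0.45, -0.0], [0.45, 0.893, -0.001], [-0.0, -0.001, -1.0]] [-67.   30.8  -0.3  88.2   0.1  61.2  -4.1]
```

View pics/w1.png

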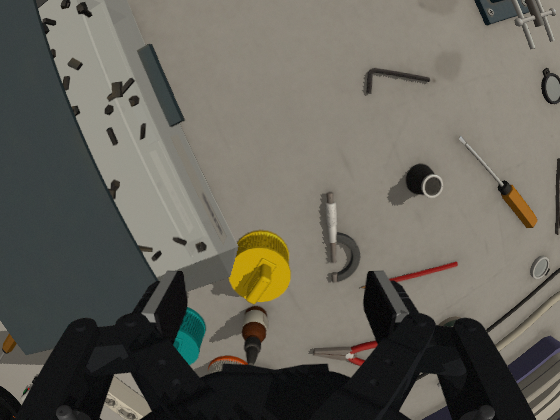

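The move was refused because every key is needed. The picture is still the start view: yellow decoy at (262,265), fingers at (165,300) and (385,300).

Call:
{"fn": "arm_command", "kwargs": {"rows": [{"hand": 0.0854, "x": -0.0447, "y": -0.0116, "z": 0.006, "ax": 0, "ay": 0, "az": 0}, {"hand": 0.0854, "x": -0.0447, "y": -0.0116, "z": 0.006, "ax": 0, "ay": 0, "az": 0}, {"hand": 0.0854, "x": -0.0447, "y": -0.0116, "z": 0.006, "ax": 0, "ay": 0, "az": 0}, {"hand": 0.0854, "x": -0.0447, "y": -0.0116, "z": 0.006, "ax": 0, "ay": 0, "az": 0}, {"hand": 0.0854, "x": -0.0447, "y": -0.0116, "z": 0.006, "ax": 0, "ay": 0, "az": 0}, {"hand": 0.0854, "x": -0.0447, "y": -0.0116, "z": 0.006, "ax": 0, "ay": 0, "az": 0}, {"hand": 0.0854, "x": -0.0447, "y": -0.0116, "z": 0.006, "ax": 0, "ay": 0, "az": 0}, {"hand": 0.0854, "x": 0, "y": 0, "z": 0, "ax": 0, "ay": 0, "az": 0}, {"hand": 0.0854, "x": 0, "y": 0, "z": 0, "ax": 0, "ay": 0, "az": 0}]}}

```text
t: 1.32
eef_pos: [534.9, 367.6, 214.1]
tool_rot: [[-0.893, 0.45, -0.001], [0.45, 0.893, 0.0], [0.001, -0.0, -1.0]]
contact_force: [-0.4, 1.0, -1.2]
opening: 1.001
grip_force: 0.0
```

```bash
python3 - <<'E'
from h import *
o=ctrl.get_obs();i=vision.camera_info("wrist");im=vision.camera("wrist");cv2.imwrite("pics/w2.png",im)
print(o["t"],o["eef_pos"],np.round(o["tool_rot"],3).tolist(),np.round(o["q"],1));np.save("w2.npy",i["pose"])
E
```

```text
1.325 [534.85851828 367.60583774 214.07176461] [[-0.893, 0.45, -0.001], [0.45, 0.893, 0.0], [0.001, -0.0, -1.0]] [-40.3  33.1   2.7  90.5  -1.8  56.4  26.2]
```

View pics/w2.png

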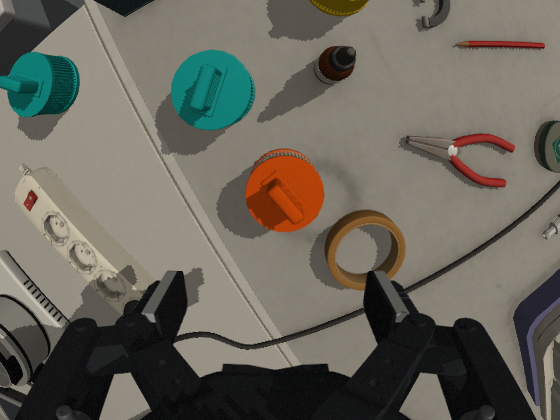

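Wrist view: orange cartridge at about (285,190) with its tab running from about (268,182) to (300,222). The tape roll is at (365,250), low enough for the fingers to pass over it. Next I find the tab's top face.

```bash
python3 - <<'E'
from h import *
im=cv2.imread("pics/w2.png");hsv=cv2.cvtColor(im,cv2.COLOR_BGR2HSV)
for v in range(170,234,2):
    print(v,' '.join(f"{hsv[v,u,2]//4:2d}" if hsv[v,u,1]>150 and hsv[v,u,0]<20 else ' .' for u in range(240,330,3)))
m=cv2.inRange(hsv,(0,180,120),(14,255,255));n,l,st,c=cv2.connectedComponentsWithStats(m)
k=1+np.argmax(st[1:,4]);print(st[k],c[k])
E
```

```text
170  .  .  .  . 22 42 44 44 44 44 44 45 43 44 44 44 44 44 44 45 44 44 44 44 45 41  .  .  .  .
172  .  .  .  . 32 44 44 44 44 44 45 36 45 45 45 44 44 44 45 44 45 44 45 45 44 44  .  .  .  .
174  .  .  .  . 44 45 44 44 44 44 42 43 45 45 44 44 44 44 44 44 45 44 44 44 44 45 44  .  .  .
176  .  .  .  . 44 44 44 45 44 41 41 44 44 45 40 44 45 44 44 44 44 44 44 44 44 44 45  .  .  .
178  .  .  . 35 44 44 44 44 44 38 44 41 31 43 46 44 44 44 44 44 44 45 45 45 45 44 45  .  .  .
180  .  .  . 43 44 44 44 44 37 44 40 21 28 32 44 43 44 44 44 44 44 45 44 45 45 45 44 41  .  .
182  .  .  . 44 44 44 45 36 43 44 20 20 28 31 43 46 43 44 44 44 44 44 44 44 44 44 44 44  .  .
184  .  . 32 44 44 45 44 34 40 26 19 21 28 32 38 44 43 44 44 44 45 44 44 44 45 45 44 44  .  .
186  .  . 34 44 44 44 44 36 27 23 19 24 41 36 40 42 45 44 44 44 44 44 45 44 44 45 44 45  .  .
188  .  . 37 44 44 44 44 28 27 23 21 37 44 46 40 42 44 45 44 44 44 44 44 44 44 44 44 44  .  .
190  .  . 41 44 45 44 40 28 28 20 34 41 45 47 41 40 39 45 44 44 44 44 44 44 44 44 44 44  .  .
192  .  . 43 44 44 40 27 28 28 23 39 43 45 46 47 38 41 44 45 44 44
[... 1262 characters left out ...]
  .  .  . 44 33 28 28 27 28 28 28 28 40 40 32 43 44 38 42 44 44 41  .  .  .  .  .
222  .  .  .  .  .  . 37 41 28 28 28 28 28 28 42 44 44 32 39 39 43 44 44 44  .  .  .  .  .  .
224  .  .  .  .  .  .  . 37 28 28 28 28 28 42 44 44 44 43 37 42 44 44 44  .  .  .  .  .  .  .
226  .  .  .  .  .  .  .  . 26 33 28 28 44 44 44 44 44 44 44 44 44 44  .  .  .  .  .  .  .  .
228  .  .  .  .  .  .  .  .  . 33 35 28 44 44 44 44 44 44 44 44 40  .  .  .  .  .  .  .  .  .
230  .  .  .  .  .  .  .  .  .  .  .  . 44 44 44 44 44 44 38  .  .  .  .  .  .  .  .  .  .  .
232  .  .  .  .  .  .  .  .  .  .  .  .  .  .  .  .  .  .  .  .  .  .  .  .  .  .  .  .  .  .
[ 245  156   79   76 3642] [289.68314113 189.44261395]
```

```bash
python3 - <<'E'
from h import *
i=vision.camera_info("wrist");i["pose"]=np.load("w2.npy")
C=[onz(i,u,v,89.5,True) for u,v in((270,190),(277,185),(301,217),(294,221))]
c=np.mean(C,0);a=(C[3]+C[2]-C[0]-C[1])/2;print(c,a,np.linalg.norm(a),np.degrees(np.arctan2(a[1],a[0])))
for u,v in((245,193),(325,193),(285,232)):print(onz(i,u,v,57.5,True))
D=[onz(i,u,v,57.5,True) for u,v in((245,193),(325,193))];print(np.mean(D,0))
o=ctrl.get_obs();R=np.array(o["tool_rot"]);p=np.array(o["eef_pos"])
ang=np.degrees(np.arctan2(R[1,0],R[0,0]));print("tool x ang",ang, "q7",o["q"][6])
iS=vision.camera_info("side");s=cv2.imread("pics/side0.png");h=cv2.cvtColor(s,cv2.COLOR_BGR2HSV)
m=cv2.inRange(h[190:240,360:410],(0,150,80),(14,255,255));print(proj(iS,c),[ (u+360,v+190) for v,u in zip(*np.nonzero(m))][:6])
E
```

```text
[532.40761835 377.53163882  89.5       ] [31.44003266  5.44852197  0.        ] 31.90865157684894 9.831646659395492
[516.84825399 346.65686464  57.5       ]
[548.34332887 409.48620688  57.5       ]
[565.47318847 361.79310187  57.5       ]
[532.59579143 378.07153576  57.5       ]
tool x ang 153.3466684083159 q7 26.21487075366624
(np.float64(384.84108071464595), np.float64(204.78586315827184)) [(np.int64(406), np.int64(199)), (np.int64(383), np.int64(204)), (np.int64(382), np.int64(205)), (np.int64(383), np.int64(205)), (np.int64(384), np.int64(205)), (np.int64(382), np.int64(206))]
```

Call:
{"fn": "arm_command", "kwargs": {"rows": [{"hand": 0.05, "x": 0.0068, "y": 0.0082, "z": 0, "ax": 0, "ay": 0, "az": -9.1}, {"hand": 0.05, "x": 0, "y": 0, "z": 0.02, "ax": 0, "ay": 0, "az": -9.1}, {"hand": 0.05, "x": 0, "y": 0, "z": 0.02, "ax": 0, "ay": 0, "az": -9.1}, {"hand": 0.05, "x": 0, "y": 0, "z": 0.02, "ax": 0, "ay": 0, "az": -9.2}, {"hand": 0.05, "x": 0, "y": 0, "z": 0.02, "ax": 0, "ay": 0, "az": 0}, {"hand": 0.05, "x": 0, "y": 0, "z": 0.02, "ax": 0, "ay": 0, "az": 0}, {"hand": 0.05, "x": 0, "y": 0, "z": 0.0, "ax": 0, "ay": 0, "az": 0}, {"hand": 0.05, "x": 0, "y": 0, "z": 0, "ax": 0, "ay": 0, "az": 0}]}}

```text
t: 2.38
eef_pos: [533.3, 378.0, 114.8]
tool_rot: [[-0.986, -0.169, 0.001], [-0.169, 0.986, 0.0], [-0.001, 0.0, -1.0]]
contact_force: [-0.1, 0.2, 1.2]
opening: 0.588
grip_force: 0.0
```

```bash
python3 - <<'E'
from h import *
o=ctrl.get_obs();i=vision.camera_info("wrist");im=vision.camera("wrist");cv2.imwrite("pics/w3.png",im)
print(o["t"],o["eef_pos"],np.round(o["tool_rot"],3).tolist(),np.round(o["q"],1));np.save("w3.npy",i["pose"])
hsv=cv2.cvtColor(im,cv2.COLOR_BGR2HSV)
m=cv2.inRange(hsv,(0,180,80),(14,255,255));n,l,st,c=cv2.connectedComponentsWithStats(m)
k=1+np.argmax(st[1:,4]);print(st[k],c[k]); print(proj(i,(532.4,377.7,89.5),True))
x,y,w,h=st[k][:4]
for v in range(y,y+h,5): print(v,' '.join(f"{hsv[v,u,2]//4:2d}" if m[v,u] else ' .' for u in range(x,x+w,5)))
E
```

```text
2.375 [533.2911824  377.9514579  114.79082896] [[-0.986, -0.169, 0.001], [-0.169, 0.986, 0.0], [-0.001, 0.0, -1.0]] [-35.4  40.7  -5.7  92.6   5.1  46.9  56.5]
[ 217  190  115  113 9800] [274.2405102  243.99989796]
(np.float64(276.6365162758575), np.float64(272.525427931202))
190  .  .  .  .  .  .  .  .  .  . 22 23  .  .  .  .  .  .  .  .  .  .  .
195  .  .  .  .  .  .  . 31 49 51 51 51 51 51 51 50 30  .  .  .  .  .  .
200  .  .  . 29  . 28 50 51 50 51 51 51 51 51 51 51 50 51 33  . 49  .  .
205  .  .  .  . 49 51 51 51 50 51 51 51 51 51 51 50 51 50 51 49  .  .  .
210  .  .  . 50 51 51 51 51 51 51 50 51 51 51 51 50 51 51 50 51 53  .  .
215  .  . 50 51 50 50 51 50 34 39 42 44 46 49 50 50 51 51 51 51 51 47  .
220  .  . 39 50 51 51 51 32 33 50 50 51 50 51 53 51 51 50 51 50 50 50  .
225  . 32 32 32 32 32 32 32 29 31 22 23 24 35 51 51 51 51 51 51 51 51 52
230  . 32 32 32 32 32 32 32 30 25 23 24 24 32 51 50 51 51 51 51 50 51 51
235  . 32 32 32 32 32 32 32 29 22 24 24 25 32 52 51 50 51 51 51 51 51 51
240 31 32 33 32 32 32 32 32 33 21 24 25 28 32 51 51 51 51 51 50 51 51 50
245 32 32 32 33 32 3
[... 155 characters left out ...]
2 26 48 50 42 29 50 50 51 51 51 51 51 51 51
260  . 32 32 32 32 32 32 32 32 25 32 32 32 29 48 51 50 51 50 50 51 50 50
265  .  . 32 32 32 32 32 32 32 25 32 33 33 30 47 51 51 50 50 50 51 51  .
270  .  . 32 32 32 32 32 32 32 28 32 32 32 30 47 51 51 50 50 50 50 51  .
275  .  .  . 32 46 45 32 32 32 29 31 31 32 30 41 50 50 50 51 51 51  .  .
280  .  .  . 47 50 50 51 50 51 35 31 32 32 31 36 51 50 50 51 50 48  .  .
285  .  .  .  .  . 50 50 51 50 46 30 32 32 30 31 51 50 51 50  .  .  .  .
290  .  .  .  .  .  . 50 50 50 49 30 31 32 31 31 51 51 48  .  .  .  .  .
295  .  .  .  .  .  .  .  .  . 51 29 32 32 31 40  .  .  .  .  .  .  .  .
300  .  .  .  .  .  .  .  .  .  . 34 50 50 48  .  .  .  .  .  .  .  .  .
```

The tab lines up with the fingers. Next I descend and grip.

Call:
{"fn": "arm_command", "kwargs": {"newtons": 40, "rows": [{"hand": 0.05, "x": 0, "y": 0, "z": 0.015, "ax": 0, "ay": 0, "az": 0}, {"hand": 0.05, "x": 0, "y": 0, "z": 0.013, "ax": 0, "ay": 0, "az": 0}, {"hand": 0.02, "x": 0, "y": 0, "z": 0, "ax": 0, "ay": 0, "az": 0}, {"hand": 0.0, "x": 0, "y": 0, "z": 0, "ax": 0, "ay": 0, "az": 0}, {"hand": 0.0, "x": 0, "y": 0, "z": 0, "ax": 0, "ay": 0, "az": 0}, {"hand": 0.0, "x": 0, "y": 0, "z": 0, "ax": 0, "ay": 0, "az": 0}, {"hand": 0.0, "x": 0, "y": 0, "z": 0, "ax": 0, "ay": 0, "az": 0}, {"hand": 0.0, "x": 0, "y": 0, "z": 0, "ax": 0, "ay": 0, "az": 0}]}}

```text
t: 3.42
eef_pos: [533.0, 377.5, 86.4]
tool_rot: [[-0.986, -0.169, 0.0], [-0.169, 0.986, 0.0], [-0.0, -0.0, -1.0]]
contact_force: [-0.4, -0.8, -1.0]
opening: 0.132
grip_force: 43.0
```

Call:
{"fn": "arm_command", "kwargs": {"rows": [{"hand": 0.0, "x": 0, "y": 0, "z": -0.03, "ax": 0, "ay": 0, "az": 0}, {"hand": 0.0, "x": 0, "y": 0, "z": -0.05, "ax": 0, "ay": 0, "az": 0}, {"hand": 0.0, "x": 0, "y": 0, "z": -0.05, "ax": 0, "ay": 0, "az": 0}, {"hand": 0.0, "x": 0.0082, "y": -0.045, "z": -0.03, "ax": 0, "ay": 0, "az": 0}, {"hand": 0.0, "x": 0.0082, "y": -0.0527, "z": -0.02, "ax": 0, "ay": 0, "az": 0}, {"hand": 0.0, "x": 0.0082, "y": -0.0527, "z": 0, "ax": 0, "ay": 0, "az": 0}, {"hand": 0.0, "x": 0.0082, "y": -0.0527, "z": 0, "ax": 0, "ay": 0, "az": 0}, {"hand": 0.0, "x": 0.0082, "y": -0.0527, "z": 0, "ax": 0, "ay": 0, "az": 0}, {"hand": 0.0, "x": 0.0082, "y": -0.0527, "z": 0, "ax": 0, "ay": 0, "az": 0}, {"hand": 0.0, "x": 0, "y": 0, "z": 0, "ax": 0, "ay": 0, "az": 0}, {"hand": 0.0, "x": 0, "y": 0, "z": 0, "ax": 0, "ay": 0, "az": 0}]}}

```text
t: 4.8
eef_pos: [536.8, 65.6, 266.4]
tool_rot: [[-0.986, -0.169, 0.0], [-0.169, 0.986, 0.001], [-0.0, 0.001, -1.0]]
contact_force: [0.4, 0.9, -1.3]
opening: 0.13
grip_force: 42.9
```

```bash
python3 - <<'E'
from h import *
o=ctrl.get_obs();i=vision.camera_info("wrist");im=vision.camera("wrist");cv2.imwrite("pics/w4.png",im)
print(o["t"],o["eef_pos"],np.round(o["tool_rot"],3).tolist(),np.round(o["q"],1),o["grip_force"]);np.save("w4.npy",i["pose"])
E
```

```text
4.8 [536.75754572  65.57634371 266.40837406] [[-0.986, -0.169, 0.0], [-0.169, 0.986, 0.001], [-0.0, 0.001, -1.0]] [ -9.7  19.5  -2.5 104.2   1.   56.4  87.1] 42.914612889289856
```

View pics/w4.png

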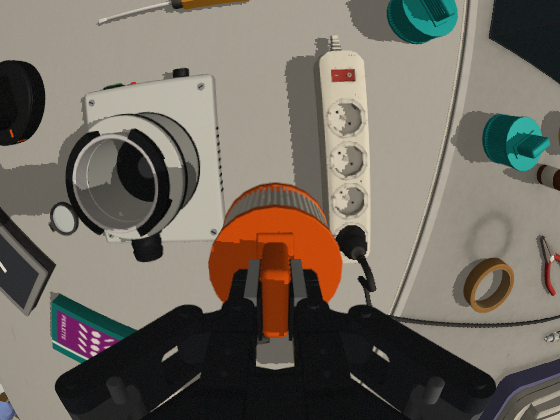

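Wrist view: the pot mouth is at about (117,188), the collar gaps show near the top (~(115,137)) and the bottom (~(130,238)), and the hose port is at (148,247). The held cartridge is upright. Next I rectify the picture onto the mouth plane.

```bash
python3 - <<'E'
from h import *
i=vision.camera_info("wrist");i["pose"]=np.load("w4.npy");im=cv2.imread("pics/w4.png")
c0=onz(i,117,188,124,True);print(c0)
# rectified: up = world +x, left = world +y ; 4 px/mm
N=560;S=4
g=np.zeros((N,N,2),np.float32)
for r in range(N):
    for c in range(N):
        g[r,c]=proj(i,(545-(r-N/2)/S,-80-(c-N/2)/S,124),True)
w=cv2.remap(im,g[...,0],g[...,1],cv2.INTER_CUBIC)
cv2.line(w,(280,270),(280,290),(0,0,255),1);cv2.line(w,(270,280),(290,280),(0,0,255),1)
cv2.imwrite("pics/r4.png",w)
E
```

```text
[544.31126085 -77.19641701 124.        ]
```

View pics/r4.png

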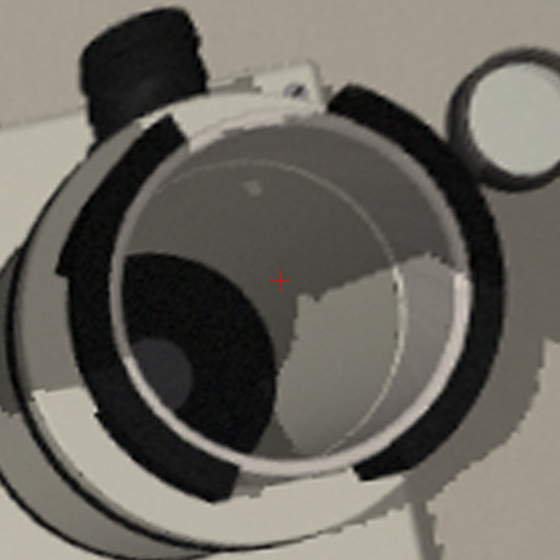

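```bash
python3 - <<'E'
from h import *
from scipy.optimize import least_squares
w=cv2.imread("pics/r4.png");g=cv2.cvtColor(w,cv2.COLOR_BGR2GRAY).astype(float);g=cv2.GaussianBlur(g,(3,3),0)
c=np.array([288.,293.])
for it in range(3):
    P=[];Q=[]
    for a in np.radians(list(range(25,150,3))+list(range(208,318,3))):   # cw from up
        d=np.array([np.sin(a),-np.cos(a)])
        r=np.arange(165,236,.5);p=c+r[:,None]*d
        v=cv2.remap(g.astype(np.float32),p[:,0].astype(np.float32)[None],p[:,1].astype(np.float32)[None],1)[0]
        k=np.argmin(np.gradient(v)[:70]); 
        if np.gradient(v)[k]<-4:P.append(c+r[k]*d)
        k=80+np.argmax(np.gradient(v)[80:])
        if a<2.8 and np.gradient(v)[k]>4:Q.append(c+r[k]*d)
    f=lambda s,X:np.hypot(*(np.array(X)-s[:2]).T)-s[2]
    A=least_squares(f,[*c,184],args=(P,),loss="soft_l1").x;B=least_squares(f,[*c,216],args=(Q,),loss="soft_l1").x
    c=A[:2]
print(len(P),A,len(Q),B,"world",545-(A[1]-280)/4,-80-(A[0]-280)/4)
# gap edges at mid-collar radius 50mm
for R in(190,198,206):
    th=np.radians(np.arange(0,360,.5));x=c[0]+R*np.sin(th);y=c[1]-R*np.cos(th)
    v=cv2.remap(g.astype(np.float32),x.astype(np.float32)[None],y.astype(np.float32)[None],1)[0]
    m=(v<60).astype(int);print(R,[(k/2,int(s)) for k,s in enumerate(np.diff(m)) if s])
E
```

```text
79 [289.41638668 291.08140958 181.04917023] 39 [290.67418831 290.75740074 214.71403557] world 542.2296476054328 -82.35409667040678
190 [(11.5, 1), (160.0, -1), (195.0, 1), (325.5, -1)]
198 [(12.0, 1), (159.0, -1), (195.5, 1), (325.0, -1)]
206 [(14.0, 1), (154.0, -1), (196.0, 1), (325.0, -1)]
```

Call:
{"fn": "arm_command", "kwargs": {"rows": [{"hand": 0.0, "x": 0.0066, "y": -0.0489, "z": 0, "ax": 0, "ay": 0, "az": 0}, {"hand": 0.0, "x": 0.0066, "y": -0.0489, "z": 0, "ax": 0, "ay": 0, "az": 0}, {"hand": 0.0, "x": 0.0065, "y": -0.049, "z": 0, "ax": 0, "ay": 0, "az": 0}, {"hand": 0.0, "x": 0, "y": 0, "z": 0, "ax": 0, "ay": 0, "az": 0}, {"hand": 0.0, "x": 0, "y": 0, "z": 0.035, "ax": 0, "ay": 0, "az": 0}, {"hand": 0.0, "x": 0, "y": 0, "z": 0, "ax": 0, "ay": 0, "az": 0}]}}

```text
t: 5.6
eef_pos: [540.7, -80.5, 229.2]
tool_rot: [[-0.985, -0.172, -0.005], [-0.172, 0.985, 0.001], [0.005, 0.002, -1.0]]
contact_force: [-0.7, 1.0, -1.9]
opening: 0.137
grip_force: 42.8
```

```bash
python3 - <<'E'
from h import *
o=ctrl.get_obs();i=vision.camera_info("wrist");im=vision.camera("wrist");cv2.imwrite("pics/w5.png",im)
print(o["t"],o["eef_pos"],np.round(o["q"],1))
E
```

```text
5.6 [540.6742188  -80.45718259 229.21775693] [  3.1  22.7   0.9 105.3  -0.5  52.4 104.1]
```

View pics/w5.png

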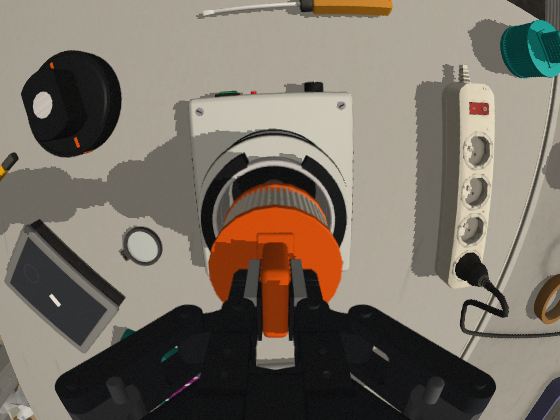

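Wrist view: the cartridge is centred over the mouth (cartridge column about 276, pot about 274). The cap is at (70,100) with orange marks at (53,66) and (77,142). Next I lower it in.

Call:
{"fn": "arm_command", "kwargs": {"rows": [{"hand": 0.0, "x": 0, "y": 0, "z": 0.025, "ax": 0, "ay": 0, "az": 0}, {"hand": 0.0, "x": 0, "y": 0, "z": 0.025, "ax": 0, "ay": 0, "az": 0}, {"hand": 0.0, "x": 0, "y": 0, "z": 0.025, "ax": 0, "ay": 0, "az": 0}, {"hand": 0.0, "x": 0, "y": 0, "z": 0.02, "ax": 0, "ay": 0, "az": 0}, {"hand": 0.0, "x": 0, "y": 0, "z": 0.01, "ax": 0, "ay": 0, "az": 0}, {"hand": 0.0, "x": 0, "y": 0, "z": 0.004, "ax": 0, "ay": 0, "az": 0}, {"hand": 0.0, "x": 0, "y": 0, "z": 0, "ax": 0, "ay": 0, "az": 0}, {"hand": 0.0, "x": 0, "y": 0, "z": 0, "ax": 0, "ay": 0, "az": 0}]}}

```text
t: 6.65
eef_pos: [542.9, -82.9, 123.1]
tool_rot: [[-0.986, -0.169, 0.001], [-0.169, 0.986, -0.0], [-0.001, -0.0, -1.0]]
contact_force: [-0.2, 0.2, -1.6]
opening: 0.127
grip_force: 43.0
```

Call:
{"fn": "arm_command", "kwargs": {"rows": [{"hand": 0.0, "x": 0, "y": 0, "z": 0.003, "ax": 0, "ay": 0, "az": 0}, {"hand": 0.0, "x": 0, "y": 0, "z": 0.0025, "ax": 0, "ay": 0, "az": 0}, {"hand": 0.0, "x": 0, "y": 0, "z": 0.001, "ax": 0, "ay": 0, "az": 0}, {"hand": 0.0, "x": 0, "y": 0, "z": 0, "ax": 0, "ay": 0, "az": 0}]}}

```text
t: 7.15
eef_pos: [542.4, -82.9, 116.8]
tool_rot: [[-0.986, -0.169, 0.0], [-0.169, 0.986, 0.0], [-0.0, 0.0, -1.0]]
contact_force: [-3.2, -0.0, 9.7]
opening: 0.131
grip_force: 44.7
```

Call:
{"fn": "arm_command", "kwargs": {"rows": [{"hand": 0.032, "x": 0, "y": 0, "z": 0, "ax": 0, "ay": 0, "az": 0}, {"hand": 0.032, "x": 0, "y": 0, "z": 0, "ax": 0, "ay": 0, "az": 0}, {"hand": 0.032, "x": 0, "y": 0, "z": 0, "ax": 0, "ay": 0, "az": 0}, {"hand": 0.032, "x": 0, "y": 0, "z": -0.02, "ax": 0, "ay": 0, "az": 0}, {"hand": 0.032, "x": 0, "y": 0, "z": -0.05, "ax": 0, "ay": 0, "az": 0}, {"hand": 0.032, "x": 0, "y": 0, "z": -0.05, "ax": 0, "ay": 0, "az": 0}, {"hand": 0.0854, "x": 0.03, "y": 0, "z": -0.03, "ax": 0, "ay": 0, "az": 0}, {"hand": 0.0854, "x": 0.03, "y": 0, "z": 0, "ax": 0, "ay": 0, "az": 0}, {"hand": 0.0854, "x": 0, "y": 0, "z": 0, "ax": 0, "ay": 0, "az": 0}, {"hand": 0.0854, "x": 0, "y": 0, "z": 0, "ax": 0, "ay": 0, "az": 0}]}}

```text
t: 8.4
eef_pos: [483.7, -92.9, 265.8]
tool_rot: [[-0.986, -0.17, 0.001], [-0.17, 0.986, 0.0], [-0.001, 0.0, -1.0]]
contact_force: [0.9, 0.3, 0.5]
opening: 0.996
grip_force: 0.0
```

```bash
python3 - <<'E'
from h import *
o=ctrl.get_obs();i=vision.camera_info("wrist");im=vision.camera("wrist");cv2.imwrite("pics/w6.png",im)
print(o["t"],o["eef_pos"],o["opening"],np.round(o["q"],1));np.save("w6.npy",i["pose"])
N=400;S=3
def rect(x,y,z):
    u=np.zeros((N,N,2),np.float32)
    for r in range(N):
        for c in range(N): u[r,c]=proj(i,(x-(r-N/2)/S,y-(c-N/2)/S,z),True)
    return cv2.remap(im,u[...,0],u[...,1],cv2.INTER_CUBIC)
cv2.imwrite("pics/r6.png",np.hstack([rect(542,-82.5,124),rect(477,-327,70)]))
E
```

```text
8.4 [483.67255655 -92.86160272 265.7713113 ] 0.9956905403614458 [  4.6  14.7   1.2 111.   -0.4  54.3 105.8]
```

View pics/r6.png

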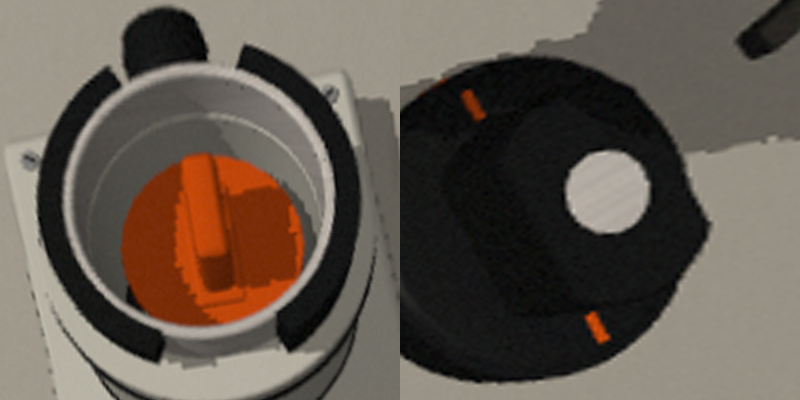

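The cartridge stands upright in the pot with its tab in the middle, and the collar gaps sit about 8–9° counter-clockwise. On the cap the orange marks are at (473,104) and (598,327) and the white sticker at (607,192). Next I work out the cap pose.

```bash
python3 - <<'E'
from h import *
i=vision.camera_info("wrist");i["pose"]=np.load("w6.npy");im=cv2.imread("pics/w6.png")
h=cv2.cvtColor(im,cv2.COLOR_BGR2HSV);m=cv2.inRange(h,(0,150,70),(16,255,255))
p=proj(i,(477,-327,50),True);print(p)
n,l,st,c=cv2.connectedComponentsWithStats(m)
for k in range(1,n):
    if np.hypot(*(c[k]-p))<90 and st[k][4]>8: print(st[k],c[k],onz(i,*c[k],30,True).round(1))
s=cv2.inRange(h,(0,0,150),(180,40,255));n,l,st,c=cv2.connectedComponentsWithStats(s)
for k in range(1,n):
    if np.hypot(*(c[k]-p))<60 and st[k][4]>40: print("w",st[k],c[k],onz(i,*c[k],70,True).round(1))
E
```

```text
(np.float64(78.84999260970577), np.float64(149.67422520787267))
[ 70 110   6  10  32] [ 72.25    114.59375] [ 438.4 -353.7   30. ]
[ 97 181   6   9  27] [ 99.51851852 184.85185185] [ 522.1 -307.1   30. ]
w [ 59 143  19  24 336] [ 68.02083333 154.53869048] [ 479.7 -329.1   70. ]
```

Call:
{"fn": "arm_command", "kwargs": {"rows": [{"hand": 0.0854, "x": 0.0088, "y": -0.0466, "z": 0, "ax": 0, "ay": 0, "az": 0}, {"hand": 0.0854, "x": 0.0088, "y": -0.0466, "z": 0, "ax": 0, "ay": 0, "az": 0}, {"hand": 0.0854, "x": 0.0088, "y": -0.0466, "z": 0, "ax": 0, "ay": 0, "az": 0}, {"hand": 0.0854, "x": 0.0088, "y": -0.0466, "z": 0, "ax": 0, "ay": 0, "az": 0}, {"hand": 0.0854, "x": 0.0088, "y": -0.0466, "z": 0, "ax": 0, "ay": 0, "az": 0}, {"hand": 0.0854, "x": 0, "y": 0, "z": 0.02, "ax": 0, "ay": 0, "az": -6.5}, {"hand": 0.0854, "x": 0, "y": 0, "z": 0.03, "ax": 0, "ay": 0, "az": -6.4}, {"hand": 0.0854, "x": 0, "y": 0, "z": 0.04, "ax": 0, "ay": 0, "az": -6.4}, {"hand": 0.0854, "x": 0, "y": 0, "z": 0.03, "ax": 0, "ay": 0, "az": 0}, {"hand": 0.0854, "x": 0, "y": 0, "z": 0, "ax": 0, "ay": 0, "az": 0}, {"hand": 0.0854, "x": 0, "y": 0, "z": 0, "ax": 0, "ay": 0, "az": 0}]}}

```text
t: 9.82
eef_pos: [480.3, -330.5, 146.6]
tool_rot: [[-0.874, -0.486, 0.001], [-0.486, 0.874, -0.001], [-0.001, -0.001, -1.0]]
contact_force: [0.8, -0.3, -0.2]
opening: 0.998
grip_force: 0.0
```

```bash
python3 - <<'E'
from h import *
o=ctrl.get_obs();i=vision.camera_info("wrist");im=vision.camera("wrist");cv2.imwrite("pics/w7.png",im)
print(o["t"],o["eef_pos"],np.round(o["tool_rot"],3).tolist(),np.round(o["q"],1))
h=cv2.cvtColor(im,cv2.COLOR_BGR2HSV);m=cv2.inRange(h,(0,150,70),(16,255,255))
p=proj(i,(480,-330,50),True);print(p)
n,l,st,c=cv2.connectedComponentsWithStats(m)
for k in range(1,n):
    if np.hypot(*(c[k]-p))<150 and st[k][4]>8: print(st[k],c[k],onz(i,*c[k],30,True).round(1))
s=cv2.inRange(h,(0,0,150),(180,40,255));n,l,st,c=cv2.connectedComponentsWithStats(s)
for k in range(1,n):
    if np.hypot(*(c[k]-p))<80 and st[k][4]>40: print("w",st[k],c[k],onz(i,*c[k],70,True).round(1))
E
```

```text
9.825 [ 480.26310292 -330.52829412  146.6240219 ] [[-0.874, -0.486, 0.001], [-0.486, 0.874, -0.001], [-0.001, -0.001, -1.0]] [ 28.1  32.2   2.8 103.5  -2.1  44.3 151. ]
(np.float64(277.2268191400613), np.float64(224.96457354308413))
[276 132   6   3  15] [278.33333333 133.13333333] [ 425.  -359.7   30. ]
[276 146   7  17 115] [278.94782609 154.00869565] [ 438.1 -351.9   30. ]
w [    17      0    543    405 126055] [302.46632819 165.60583079] [ 432.5 -339.1   70. ]
w [ 258  217   43   39 1236] [279.5631068  236.22653722] [ 479.6 -328.6   70. ]
```

Call:
{"fn": "arm_command", "kwargs": {"newtons": 110, "rows": [{"hand": 0.0854, "x": 0, "y": 0.0015, "z": 0.025, "ax": 0, "ay": 0, "az": 0}, {"hand": 0.0854, "x": 0, "y": 0, "z": 0.025, "ax": 0, "ay": 0, "az": 0}, {"hand": 0.0854, "x": 0, "y": 0, "z": 0.02, "ax": 0, "ay": 0, "az": 0}, {"hand": 0.0854, "x": 0, "y": 0, "z": 0.0145, "ax": 0, "ay": 0, "az": 0}, {"hand": 0.0854, "x": 0, "y": 0, "z": 0, "ax": 0, "ay": 0, "az": 0}, {"hand": 0.06, "x": 0, "y": 0, "z": 0, "ax": 0, "ay": 0, "az": 0}, {"hand": 0.06, "x": 0, "y": 0, "z": 0, "ax": 0, "ay": 0, "az": 0}, {"hand": 0.03, "x": 0, "y": 0, "z": 0, "ax": 0, "ay": 0, "az": 0}, {"hand": 0.03, "x": 0, "y": 0, "z": 0, "ax": 0, "ay": 0, "az": 0}, {"hand": 0.03, "x": 0, "y": 0, "z": 0, "ax": 0, "ay": 0, "az": 0}, {"hand": 0.03, "x": 0, "y": 0, "z": 0, "ax": 0, "ay": 0, "az": 0}]}}

```text
t: 11.25
eef_pos: [479.1, -329.2, 62.4]
tool_rot: [[-0.874, -0.486, 0.001], [-0.486, 0.874, -0.001], [-0.001, -0.001, -1.0]]
contact_force: [-0.8, 0.3, 5.4]
opening: 0.592
grip_force: 113.3
```

Call:
{"fn": "arm_command", "kwargs": {"rows": [{"hand": 0.03, "x": 0, "y": 0, "z": -0.02, "ax": 0, "ay": 0, "az": 0}, {"hand": 0.03, "x": 0, "y": 0, "z": -0.05, "ax": 0, "ay": 0, "az": 0}, {"hand": 0.03, "x": 0, "y": 0, "z": -0.05, "ax": 0, "ay": 0, "az": 0}, {"hand": 0.03, "x": 0, "y": 0, "z": -0.05, "ax": 0, "ay": 0, "az": 0}, {"hand": 0.03, "x": -0.029, "y": 0.0308, "z": -0.01, "ax": 0, "ay": 0, "az": 0}, {"hand": 0.03, "x": -0.029, "y": 0.0308, "z": 0, "ax": 0, "ay": 0, "az": 0}, {"hand": 0.03, "x": -0.029, "y": 0.0308, "z": 0, "ax": 0, "ay": 0, "az": 0}, {"hand": 0.03, "x": -0.029, "y": 0.0308, "z": 0, "ax": 0, "ay": 0, "az": 0}, {"hand": 0.03, "x": -0.029, "y": 0.0308, "z": 0, "ax": 0, "ay": 0, "az": 0}, {"hand": 0.03, "x": -0.029, "y": 0.0308, "z": 0, "ax": 0, "ay": 0, "az": 0}, {"hand": 0.03, "x": 0, "y": 0, "z": 0, "ax": 0, "ay": 0, "az": 6.5}, {"hand": 0.03, "x": 0, "y": 0, "z": 0, "ax": 0, "ay": 0, "az": 6.5}, {"hand": 0.03, "x": 0, "y": 0, "z": 0, "ax": 0, "ay": 0, "az": 6.4}, {"hand": 0.03, "x": 0, "y": 0, "z": 0, "ax": 0, "ay": 0, "az": 0}, {"hand": 0.03, "x": 0, "y": 0, "z": 0, "ax": 0, "ay": 0, "az": 0}]}}

```text
t: 13.12
eef_pos: [540.8, -82.8, 241.8]
tool_rot: [[-0.985, -0.17, 0.0], [-0.17, 0.985, -0.0], [-0.0, -0.0, -1.0]]
contact_force: [-0.6, -1.5, -2.9]
opening: 0.594
grip_force: 114.7
```

```bash
python3 - <<'E'
from h import *
o=ctrl.get_obs();print(o["t"],o["eef_pos"],np.round(o["tool_rot"],4).tolist(),np.round(o["q"],1),o["contact_force"],o["grip_force"],o["opening"])
R=np.array(o["tool_rot"]);print("to go tool",R.T@(np.array([541.8,-82.2,190])-o["eef_pos"]),"ang",np.degrees(np.arctan2(R[1,0],R[0,0])))
E
```

```text
13.125 [540.77472394 -82.75227896 241.8344907 ] [[-0.9855, -0.1699, 0.0004], [-0.1699, 0.9855, -0.0001], [-0.0004, -0.0001, -1.0]] [  1.9  21.6   2.6 104.9  -1.2  53.5 104.8] [-0.58068803 -1.46125744 -2.8692276 ] 114.67079401016235 0.5944329815088363
to go tool [-1.08340557  0.37671956 51.83488154] ang -170.21953005836824
```

Call:
{"fn": "arm_command", "kwargs": {"rows": [{"hand": 0.03, "x": -0.0008, "y": 0.0004, "z": 0.02, "ax": 0, "ay": 0, "az": 0}, {"hand": 0.03, "x": 0, "y": 0, "z": 0.02, "ax": 0, "ay": 0, "az": 0}, {"hand": 0.03, "x": 0, "y": 0, "z": 0.015, "ax": 0, "ay": 0, "az": 0}, {"hand": 0.03, "x": 0, "y": 0, "z": 0, "ax": 0, "ay": 0, "az": 0}, {"hand": 0.03, "x": 0, "y": 0, "z": 0.004, "ax": 0, "ay": 0, "az": 0}, {"hand": 0.03, "x": 0, "y": 0, "z": 0.003, "ax": 0, "ay": 0, "az": 0}, {"hand": 0.03, "x": 0, "y": 0, "z": 0.001, "ax": 0, "ay": 0, "az": 0}, {"hand": 0.03, "x": 0, "y": 0, "z": 0, "ax": 0, "ay": 0, "az": 0}]}}

```text
t: 14.12
eef_pos: [541.7, -82.2, 178.4]
tool_rot: [[-0.986, -0.168, 0.0], [-0.168, 0.986, -0.0], [-0.0, -0.0, -1.0]]
contact_force: [-0.5, 0.4, -1.6]
opening: 0.59
grip_force: 114.6
```

Call:
{"fn": "arm_command", "kwargs": {"rows": [{"hand": 0.03, "x": 0, "y": 0, "z": 0.002, "ax": 0, "ay": 0, "az": 0}, {"hand": 0.03, "x": 0, "y": 0, "z": 0.002, "ax": 0, "ay": 0, "az": 0}, {"hand": 0.03, "x": 0, "y": 0, "z": 0.002, "ax": 0, "ay": 0, "az": 0}, {"hand": 0.03, "x": 0, "y": 0, "z": 0.002, "ax": 0, "ay": 0, "az": 0}, {"hand": 0.03, "x": 0, "y": 0, "z": 0.0, "ax": 0, "ay": 0, "az": 0}]}}

```text
t: 14.75
eef_pos: [541.9, -82.3, 170.5]
tool_rot: [[-0.986, -0.168, 0.001], [-0.168, 0.986, -0.0], [-0.001, -0.0, -1.0]]
contact_force: [-1.7, 0.1, 5.6]
opening: 0.588
grip_force: 115.1
```

Call:
{"fn": "arm_command", "kwargs": {"rows": [{"hand": 0.03, "x": 0, "y": 0, "z": 0.002, "ax": 0, "ay": 0, "az": 0}, {"hand": 0.03, "x": 0, "y": 0, "z": 0.002, "ax": 0, "ay": 0, "az": 0}, {"hand": 0.03, "x": 0, "y": 0, "z": 0.0018, "ax": 0, "ay": 0, "az": 0}, {"hand": 0.03, "x": 0, "y": 0, "z": 0.0, "ax": 0, "ay": 0, "az": 0}, {"hand": 0.03, "x": 0, "y": 0, "z": 0.0, "ax": 0, "ay": 0, "az": 0}]}}

```text
t: 15.38
eef_pos: [541.9, -82.3, 165.1]
tool_rot: [[-0.986, -0.168, 0.001], [-0.168, 0.986, -0.0], [-0.001, -0.0, -1.0]]
contact_force: [-2.6, 1.0, 6.4]
opening: 0.591
grip_force: 115.4
```

Call:
{"fn": "arm_command", "kwargs": {"rows": [{"hand": 0.03, "x": 0, "y": 0, "z": 0.0005, "ax": 0, "ay": 0, "az": 0}, {"hand": 0.03, "x": 0, "y": 0, "z": 0, "ax": 0, "ay": 0, "az": 5}, {"hand": 0.03, "x": 0, "y": 0, "z": 0, "ax": 0, "ay": 0, "az": 5}, {"hand": 0.03, "x": 0, "y": 0, "z": 0, "ax": 0, "ay": 0, "az": 5}, {"hand": 0.03, "x": 0, "y": 0, "z": 0, "ax": 0, "ay": 0, "az": 5}, {"hand": 0.03, "x": 0, "y": 0, "z": 0, "ax": 0, "ay": 0, "az": 5}, {"hand": 0.03, "x": 0, "y": 0, "z": 0, "ax": 0, "ay": 0, "az": 5}, {"hand": 0.03, "x": 0, "y": 0, "z": 0, "ax": 0, "ay": 0, "az": 0}]}}

```text
t: 16.38
eef_pos: [543.1, -82.2, 165.0]
tool_rot: [[-0.937, 0.348, 0.003], [0.348, 0.937, -0.0], [-0.003, 0.001, -1.0]]
contact_force: [0.3, 0.5, 7.7]
opening: 0.588
grip_force: 115.8
```

```bash
python3 - <<'E'
from h import *
o=ctrl.get_obs();R=o["tool_rot"];print(o["eef_pos"],np.degrees(np.arctan2(R[1][0],R[0][0])),o["moment"],o["contact_force"],o["q"][6])
E
```

```text
[543.10041453 -82.2264793  165.01575447] 159.61939896467385 [ 0.03513368  0.00885827 -0.11765746] [0.28682681 0.51012552 7.72967886] 79.27750978809813
```

Call:
{"fn": "arm_command", "kwargs": {"rows": [{"hand": 0.03, "x": 0, "y": 0, "z": 0, "ax": 0, "ay": 0, "az": 5}, {"hand": 0.03, "x": 0, "y": 0, "z": 0, "ax": 0, "ay": 0, "az": 5}, {"hand": 0.03, "x": 0, "y": 0, "z": 0, "ax": 0, "ay": 0, "az": 5}, {"hand": 0.03, "x": 0, "y": 0, "z": 0, "ax": 0, "ay": 0, "az": 5}, {"hand": 0.03, "x": 0, "y": 0, "z": 0, "ax": 0, "ay": 0, "az": 5}, {"hand": 0.03, "x": 0, "y": 0, "z": 0, "ax": 0, "ay": 0, "az": 5}, {"hand": 0.03, "x": 0, "y": 0, "z": 0, "ax": 0, "ay": 0, "az": 5}, {"hand": 0.03, "x": 0, "y": 0, "z": 0, "ax": 0, "ay": 0, "az": 5}, {"hand": 0.03, "x": 0, "y": 0, "z": 0, "ax": 0, "ay": 0, "az": 5}, {"hand": 0.03, "x": 0, "y": 0, "z": 0, "ax": 0, "ay": 0, "az": 4}, {"hand": 0.03, "x": 0, "y": 0, "z": 0, "ax": 0, "ay": 0, "az": 0}]}}

```text
t: 17.75
eef_pos: [543.1, -82.3, 165.0]
tool_rot: [[-0.352, 0.936, 0.003], [0.936, 0.352, -0.0], [-0.002, 0.003, -1.0]]
contact_force: [1.2, -0.1, 8.0]
opening: 0.588
grip_force: 115.8
```

```bash
python3 - <<'E'
from h import *
o=ctrl.get_obs();R=o["tool_rot"];print(o["eef_pos"],np.degrees(np.arctan2(R[1][0],R[0][0])),o["moment"],o["contact_force"],o["q"][6])
E
```

```text
[543.11656304 -82.31718863 164.98993898] 110.63528819344344 [ 0.08427054  0.0698864  -0.10090091] [ 1.19768242 -0.10536316  8.03677058] 37.995526829262886
```

79° so far; I continue in small steps to the stop.

Call:
{"fn": "arm_command", "kwargs": {"rows": [{"hand": 0.03, "x": 0, "y": 0, "z": 0, "ax": 0, "ay": 0, "az": 3}, {"hand": 0.03, "x": 0, "y": 0, "z": 0, "ax": 0, "ay": 0, "az": 3}, {"hand": 0.03, "x": 0, "y": 0, "z": 0, "ax": 0, "ay": 0, "az": 3}, {"hand": 0.03, "x": 0, "y": 0, "z": 0, "ax": 0, "ay": 0, "az": 0}]}}

```text
t: 18.25
eef_pos: [543.1, -82.3, 165.0]
tool_rot: [[-0.202, 0.979, 0.003], [0.979, 0.202, -0.0], [-0.001, 0.003, -1.0]]
contact_force: [1.1, 0.2, 8.4]
opening: 0.596
grip_force: 115.8
```

```bash
python3 - <<'E'
from h import *
o=ctrl.get_obs();R=o["tool_rot"];print(o["eef_pos"],np.degrees(np.arctan2(R[1][0],R[0][0])),o["moment"],o["contact_force"],o["q"][6])
E
```

```text
[543.09772912 -82.32087216 164.96040685] 101.65604902089396 [0.0277933  0.07165039 0.04455014] [1.09886886 0.20589142 8.37049157] 30.5010726579779
```

Call:
{"fn": "arm_command", "kwargs": {"rows": [{"hand": 0.03, "x": 0, "y": 0, "z": 0, "ax": 0, "ay": 0, "az": 2}, {"hand": 0.03, "x": 0, "y": 0, "z": 0, "ax": 0, "ay": 0, "az": 2}, {"hand": 0.03, "x": 0, "y": 0, "z": 0, "ax": 0, "ay": 0, "az": 0}]}}

```text
t: 18.62
eef_pos: [542.2, -82.3, 164.8]
tool_rot: [[-0.134, 0.991, 0.001], [0.991, 0.134, -0.0], [-0.0, 0.001, -1.0]]
contact_force: [-2.2, 0.5, 10.2]
opening: 0.589
grip_force: 116.0
```

```bash
python3 - <<'E'
from h import *
o=ctrl.get_obs();R=o["tool_rot"];print(o["eef_pos"],np.degrees(np.arctan2(R[1][0],R[0][0])),o["moment"],o["contact_force"],o["q"][6])
E
```

```text
[542.18977341 -82.2526816  164.80595893] 97.69809958587237 [0.15765665 0.60979115 0.20398261] [-2.2373058   0.52232017 10.18901818] 27.204791012512768
```

Call:
{"fn": "arm_command", "kwargs": {"rows": [{"hand": 0.03, "x": 0, "y": 0, "z": 0, "ax": 0, "ay": 0, "az": 2}, {"hand": 0.03, "x": 0, "y": 0, "z": 0, "ax": 0, "ay": 0, "az": 2}, {"hand": 0.03, "x": 0, "y": 0, "z": 0, "ax": 0, "ay": 0, "az": 0}]}}

```text
t: 19.0
eef_pos: [541.8, -81.8, 164.7]
tool_rot: [[-0.074, 0.997, -0.001], [0.997, 0.074, -0.002], [-0.002, -0.001, -1.0]]
contact_force: [-5.2, -0.8, 11.4]
opening: 0.594
grip_force: 119.4
```

```bash
python3 - <<'E'
from h import *
o=ctrl.get_obs();R=o["tool_rot"];print(o["eef_pos"],np.degrees(np.arctan2(R[1][0],R[0][0])),o["moment"],o["contact_force"],o["q"][6])
E
```

```text
[541.75016563 -81.78733774 164.7061964 ] 94.23234235007415 [0.03167556 0.86645267 3.12420678] [-5.16521467 -0.78686201 11.41757714] 24.15198656757133
```

The 3.1 N m moment shows the stop at about 95°. Next I ease off the torque, let the spring lift the cap and check the force.

Call:
{"fn": "arm_command", "kwargs": {"rows": [{"hand": 0.03, "x": 0, "y": 0, "z": 0, "ax": 0, "ay": 0, "az": -1.2}, {"hand": 0.03, "x": 0, "y": 0, "z": -0.002, "ax": 0, "ay": 0, "az": 0}, {"hand": 0.03, "x": 0, "y": 0, "z": -0.002, "ax": 0, "ay": 0, "az": 0}, {"hand": 0.03, "x": 0, "y": 0, "z": -0.002, "ax": 0, "ay": 0, "az": 0}, {"hand": 0.03, "x": 0, "y": 0, "z": -0.001, "ax": 0, "ay": 0, "az": 0}, {"hand": 0.03, "x": 0, "y": 0, "z": 0, "ax": 0, "ay": 0, "az": 0}]}}

```text
t: 19.75
eef_pos: [541.6, -81.6, 170.6]
tool_rot: [[-0.086, 0.996, -0.0], [0.996, 0.086, 0.0], [0.0, -0.0, -1.0]]
contact_force: [4.2, 2.9, -12.1]
opening: 0.591
grip_force: 117.0
```

```bash
python3 - <<'E'
from h import *
o=ctrl.get_obs();R=o["tool_rot"];print(o["eef_pos"],np.degrees(np.arctan2(R[1][0],R[0][0])),o["moment"],o["contact_force"],o["q"][6])
E
```

```text
[541.61683917 -81.57521816 170.57056344] 94.93188121284027 [ 0.11218721 -1.11482045  1.61820411] [  4.1603903    2.9438107  -12.09501566] 24.57414078116602
```

The cap has risen to the locked height and an upward pull is held. Next I relax, release and retreat.

Call:
{"fn": "arm_command", "kwargs": {"rows": [{"hand": 0.03, "x": 0, "y": 0, "z": 0.0007, "ax": 0, "ay": 0, "az": -0.7}, {"hand": 0.03, "x": 0, "y": 0, "z": 0, "ax": 0, "ay": 0, "az": 0}, {"hand": 0.0854, "x": 0, "y": 0, "z": 0, "ax": 0, "ay": 0, "az": 0}, {"hand": 0.0854, "x": 0, "y": 0, "z": 0, "ax": 0, "ay": 0, "az": 0}, {"hand": 0.0854, "x": 0, "y": 0, "z": 0, "ax": 0, "ay": 0, "az": 0}, {"hand": 0.0854, "x": 0, "y": 0, "z": 0, "ax": 0, "ay": 0, "az": 0}, {"hand": 0.0854, "x": 0, "y": 0, "z": -0.02, "ax": 0, "ay": 0, "az": 0}, {"hand": 0.0854, "x": 0, "y": 0, "z": -0.04, "ax": 0, "ay": 0, "az": 0}, {"hand": 0.0854, "x": 0, "y": 0, "z": -0.04, "ax": 0, "ay": 0, "az": 0}, {"hand": 0.0854, "x": 0, "y": 0, "z": -0.02, "ax": 0, "ay": 0, "az": 0}, {"hand": 0.0854, "x": 0, "y": 0, "z": 0, "ax": 0, "ay": 0, "az": 0}, {"hand": 0.0854, "x": 0, "y": 0, "z": 0, "ax": 0, "ay": 0, "az": 0}]}}

```text
t: 21.25
eef_pos: [541.0, -82.1, 289.4]
tool_rot: [[-0.097, 0.995, -0.001], [0.995, 0.097, 0.0], [0.0, -0.001, -1.0]]
contact_force: [-0.2, 0.4, 0.1]
opening: 1.0
grip_force: 0.0
```

```bash
python3 - <<'E'
from h import *
o=ctrl.get_obs();i=vision.camera_info("wrist");im=vision.camera("wrist");s=vision.camera("side")
print(o["t"],o["eef_pos"],o["contact_force"],o["opening"])
a=cv2.resize(s[165:265,190:310],(504,420),interpolation=cv2.INTER_CUBIC)
cv2.imwrite("pics/f.png",cv2.resize(np.hstack([im,a]),(800,316)))
h=cv2.cvtColor(im,cv2.COLOR_BGR2HSV);w=cv2.inRange(h,(0,0,150),(180,40,255));n,l,st,c=cv2.connectedComponentsWithStats(w)
p=proj(i,(542,-82,178),True)
for k in range(1,n):
    if np.hypot(*(c[k]-p))<60 and 300<st[k][4]<4000: print("w",st[k],onz(i,*c[k],178,True).round(1))
E
```

```text
21.25 [541.04054326 -82.08780794 289.36126825] [-0.2085972   0.44928876  0.11886362] 0.9997768400676391
w [258 201  36  34 964] [542.  -82.5 178. ]
```

View pics/f.png

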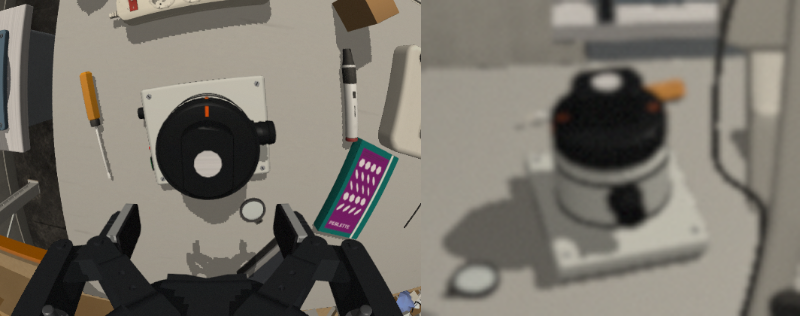

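The cap sits level and centred on the pot, with its sticker at (207,163) and its mark at (207,111) in line with the tool, so it stayed at the turned angle. The gripper is clear of everything.

```bash
python3 -c "
from plant import ctrl
print(ctrl.sign_off())"
```

```text
the job is handed in; nothing more can be done
None
```

The cartridge is standing upright in the pot, and the cap was pressed down, turned about 95° clockwise to its stop and stayed locked after I let go; the job was handed in at about 21 s.

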